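# Snap the stopper into the specimen jar and keep it pressed

### The job

Take the red-knobbed stopper out of the white rack, set its tapered foot upright into the neck of the specimen jar, and press it straight down until it snaps past the catch. Then keep pressing firmly so that the orange sealing ring under its flange is squeezed well down, and finish like that, with the gripper still holding the stopper pressed. Leave the blue-knobbed stopper and everything else on the table where it is.

Things in the scene. Friction and masses are not known exactly. Their poses are not given: they have to be found in the camera images.
- stopper_mid (a point): Middle, on the axis, of the red-knobbed stopper: 69 mm tall, about 80 g, round about its z axis, which points up to the knob. White flange here: 46 mm across, from 0.5 mm below to 4.5 mm above this point. It hangs upright in the rack by its flange. Let go once snapped in, it stays in but the ring springs nearly all the way back up.
- stopper_knob (a point): Middle of the red stopper's knob, 19.5 mm above stopper_mid: a red cylinder 22 mm across and 30 mm tall standing on the flange; the place to grip.
- stopper_foot (a point): Underside of the red stopper's grey plug, on the axis, 34.5 mm below stopper_mid. The plug is 19 mm across here and tapers out to 25 mm; the rounded snap ridge, 33 mm across and 6 mm high, lies 18 mm above this point; above it the plug is 25 mm across up to the flange. In the rack the foot is 34 mm down the hole.
- rack: White stopper rack, block 70 x 160 x 40 mm, fixed; origin under its centre. Two holes, 37 mm across, at -45 and +45 mm along its y axis: one holds the red stopper, the other the blue one, either way round. Closing the fingers along the rack's x axis keeps them clear of the other stopper.
- jar_mouth (a point): Centre of the jar's mouth, z up, level with the top of the unpressed orange sealing ring, 95 mm above the table. Ring: 54 mm outside, 39 mm hole, 6 mm proud of a white collar 62 mm across with a 37 mm bore. Jar: glass, on a grey plate 90 x 90 mm screwed down. The flange meets the ring when stopper_mid is 0.5 mm above this point.
- jar_catch (a point): Centre of the bore at the catch, 11.5 mm below jar_mouth: four sprung steel balls, 28.4 mm between opposite ones, which spring apart. The ridge meets them when stopper_mid is about 10 mm above jar_mouth; the push rises to 5 to 14 N, then drops suddenly, even below zero as they draw the stopper in, when the ridge passes at about 5 mm above jar_mouth.
- ring (a joint): How far the orange sealing ring is pressed down, m: 0 free, 0.005 fully down on its hard stop. Spring: 3 N to start, 2 N more per mm (7 N at 2 mm, 13 N at 5 mm).
- spare_mid (a point): The same point of the blue-knobbed stopper, same size, in the other hole of the rack. Leave alone.
- dish_open: Open clear petri dish with a red tab, 62 mm across, 13 mm high, origin under its centre. Leave alone.
- dish_lidded: Lidded clear petri dish with red tab and green sticker, 67 mm across, 17 mm high, origin under its centre. Leave alone.
- screwdriver: Blue-handled screwdriver, 170 mm long along its x axis, 26 mm thick, origin under its middle. Leave alone.
- vial: Small amber vial with white cap, 26 mm across, 48 mm tall, origin under its centre. Leave alone.
- tip_box: White box with pink lid, 72 x 92 x 47 mm, origin under its centre. Leave alone.
- wash_bottle: Pale bottle, 66 mm across, 180 mm tall, origin under its centre. Leave alone.
There are look-alikes about, which are no part of the job. What is shaped like the part that bears stopper_mid but turquoise is not meant. What is shaped like the part that bears jar_mouth but purple is not meant.

How it is judged:
By the outcome, as a careful person would: the job done as asked, in the order asked, and still so for the second after the job is handed in, while the arm keeps its last pose, push and grip.
It also fails if it takes over 50 s, if anything falls off the work surface, if the arm or the gripper's body presses on something with over 40 N, if the wrist force passes 120 N, or if a joint passes its speed limit or range.

### The arm

A 7-joint arm with a two-finger parallel gripper is mounted at the origin on the work surface. World frame = base frame: x ahead of the robot, y to its left, z up, the work surface at z = 0. Lengths are in m, angles in rad, forces in N, time in s.
With the tool pointing down it reaches from about 0.425 to 0.825 m from the base axis. Payload 3.6 kg.
Tool frame: the origin (TCP) lies between the finger pads; the fingertips stand 25 mm ahead of it and the grasp point (between the pads) lies 6 mm ahead of it; y points along the fingers, x is the direction in which the jaws open and shut, and the axes are right-handed (so a half turn about y gives the same grasp; the last joint's range is limited). The gripper opens to 93 mm and grips with 3 to 60 N. Pads are 15 mm wide; open, the fingers measure 128 mm over their backs; the gripper's body (75 mm by 188 mm) begins 65 mm behind the grasp point.
Start: joints at [-1.294, 0.615, -0.013, 1.423, 0.008, 1.103, -0.04], TCP at [0.194, 0.62, 0.244] pointing down, gripper open.
Joint ranges: [-3.12, 3.12], [-0.3, 2.06], [-1.34, 1.32], [0.26, 2.42], [-1.36, 4.5], [0.01, 1.98], [-2.84, 2.84]. Speed limits (rad/s): [2.79, 2.79, 3.14, 3.14, 3.14, 3.14, 3.14].

### API

Orientations are given as a unit quaternion [w, x, y, z].
In Python, from cell import r, vision, job gives the robot as it stands.
- The arm moves only by the tool carry_out, never from a script. Its argument "moves" is a list of rows, each a list of 7 numbers: the opening, from 0 (shut) to 1 (fully open), then the shift along the tool's x, y, z in m, then the turn, a rotation vector about the tool's x, y, z in degrees. In form: [[hand, tx, ty, tz, rx, ry, rz], ...]. A call has 1 to 5 rows; each row is the pose to reach, as a shift and turn from the pose measured when the call began, along the tool's axes at that moment; what a row does not reach only later rows make up. A row lasts 1/10 s, in which the tool goes at most 50 mm and 8.59 degrees, less where a joint would pass 70% of its speed; a pose out of reach is approached as far as the arm can. A call with a gripper value outside its range is refused whole. The fingers move at their own pace and stop on an object; "squeeze" is the grip in N (left out, the last holds). Time passes only in rows, so rows that repeat a pose let the fingers close. It gives the time, the measured TCP pose, the force and the opening at its end, in the units of the state.
- r.state(): the state, without advancing time (a new reading comes with each control period).
- vision.snapshot(name): name is "scene" or "top"; returns the picture (384x512x3 uint8, blue, green, red); there is no depth.
- vision.camera_model(name): a dict with "fx", "fy", "cx", "cy" (pixels), "cam_to_world" (4x4, takes a point from camera to world coordinates). Camera axes: x right, y down, z forward; pixel columns grow to the right and rows downward; lengths in m; the calibration is good to about 2 mm. A picture is of the moment at which its call begins. camera_model takes no time and is no camera call.
- job.sign_off(): hands the job in, once; it reports no verdict.
The state is a dict: "time": time; "joint_pos": joint angles; "qd": joint speeds; "effort": joint torques, N m; "position": TCP position; "tool_rot": TCP orientation; "ft_force": force on the tool from outside, world axes, zero at the start; "ft_torque": the same for the moment, N m; "opening": opening from 0.0 (shut) to 1.0 (fully open).
Only numpy, scipy, OpenCV 4.12 (cv2) and the standard library are available. Lean on these libraries where they do the work, as an engineer would, in place of code of your own. Each camera call takes 0.05 s, during which the arm holds its last target.

## Working session

There is one attempt and no reset: what is moved stays moved. The work goes in short steps, Python scripts to look and compute and a tool call to move; the robot and the scene stay as the last step left them, time stands still between calls to the robot, and variables do not carry over. Pictures are saved under pics/ and viewed, and the job is handed in when it is done.

Besides the shell and the picture viewer there is one more tool, called by a JSON object that holds its "op" and its "data". carry_out: Moves the arm, as the interface text tells. Its arguments: {"type":"object","properties":{"moves":{"type":"array"},"squeeze":{"type":"number"}},"required":["moves"]}

```bash
mkdir -p pics; ls; python3 - <<'E'
from cell import r,vision,job
import cv2,numpy as np
s=r.state();print(s)
for n in("scene","top"):
    i=vision.snapshot(n);cv2.imwrite(f"pics/{n}0.png",i)
    m=vision.camera_model(n);print(n,m)
E
```

```text
pics
{'time': 0.0, 'joint_pos': array([-1.29351358,  0.61592323, -0.01260904,  1.42487115,  0.00812291,
        1.10339924, -0.04040196]), 'qd': array([ 1.11696870e-03, -2.39672744e-04,  5.31021470e-05,  1.24705996e-03,
       -1.04545957e-03, -6.44533008e-04, -1.72783388e-03]), 'effort': array([-1.90168057e-04, -4.58933008e+01,  2.08698213e-01, -1.65741026e+01,
       -6.12309901e-02,  2.03755894e-02,  2.04765761e-04]), 'position': array([0.19422042, 0.61955134, 0.24248771]), 'tool_rot': array([-0.56933144,  0.57043354,  0.41789486, -0.41932228]), 'ft_force': array([1.11289054e-04, 3.36795902e-01, 8.02134026e-01]), 'ft_torque': array([-0.00715898,  0.00426972, -0.01877958]), 'opening': 1.0013447452130038}
scene {'fx': 381.9586378715604, 'fy': 381.9586378715604, 'cx': 259.3516618871902, 'cy': 187.99882843898024, 'cam_to_world': array([[-0.03756695,  0.77265833, -0.63370958,  1.15744695],
       [ 0.99923414,  0.0220977 , -0.03229273, -0.02975657],
       [-0.01094773, -0.63443739, -0.77289673,  0.76981605],
       [ 0.        ,  0.        ,  0.        ,  1.        ]])}
top {'fx': 369.331363359458, 'fy': 369.331363359458, 'cx': 255.7098528317216, 'cy': 191.17487700765238, 'cam_to_world': array([[-0.00237639, -0.98426281,  0.17669483,  0.41396615],
       [-0.99999472,  0.00194711, -0.0026028 , -0.06732112],
       [ 0.00221779, -0.17670009, -0.98426224,  1.10169733],
       [ 0.        ,  0.        ,  0.        ,  1.        ]])}
```

View pics/scene0.png

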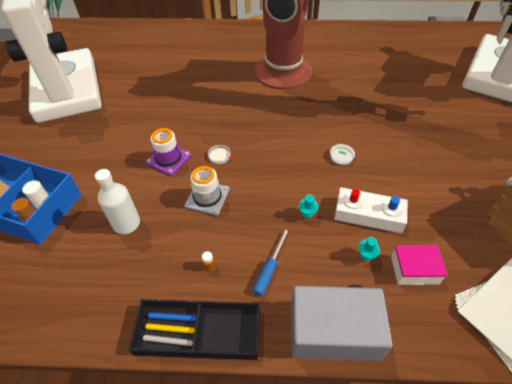

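View pics/top0.png

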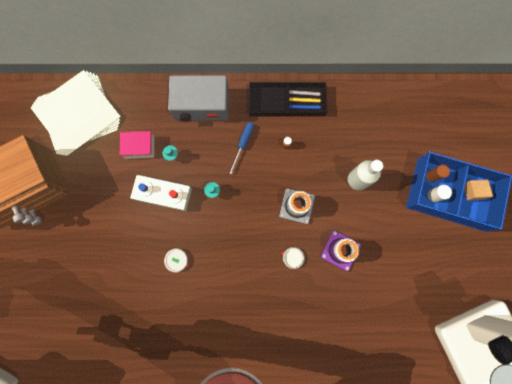

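```bash
cat > h.py <<'E'
import numpy as np,cv2
from cell import r,vision,job
def ray(n,u,v):
    m=vision.camera_model(n);T=m["cam_to_world"]
    d=T[:3,:3]@np.array([(u-m["cx"])/m["fx"],(v-m["cy"])/m["fy"],1]);return T[:3,3],d/np.linalg.norm(d)
def onz(n,uv,z):
    o,d=ray(n,*uv);return o+d*(z-o[2])/d[2]
def tri(a,b):
    o1,d1=ray("scene",*a);o2,d2=ray("top",*b)
    A=np.stack([d1,-d2],1);t=np.linalg.lstsq(A,o2-o1,rcond=None)[0]
    p=o1+d1*t[0];q=o2+d2*t[1];return (p+q)/2,np.linalg.norm(p-q)
def proj(n,p):
    m=vision.camera_model(n);c=np.linalg.inv(m["cam_to_world"])@np.append(p,1)
    return np.array([m["fx"]*c[0]/c[2]+m["cx"],m["fy"]*c[1]/c[2]+m["cy"]])
def blobs(im,lo,hi,lo2=None,hi2=None,mn=8):
    h=cv2.cvtColor(im,cv2.COLOR_BGR2HSV);k=cv2.inRange(h,lo,hi)
    if lo2: k|=cv2.inRange(h,lo2,hi2)
    n,l,s,c=cv2.connectedComponentsWithStats(k)
    return [(c[i].round(2),s[i]) for i in range(1,n) if s[i][4]>=mn],l
E
python3 - <<'E'
from h import *
for n,boxes in (("scene",[(330,180,420,240),(180,160,235,220)]),("top",[(125,165,200,215),(275,180,325,230)])):
    im=cv2.imread(f"pics/{n}0.png")
    cr=[cv2.resize(im[b[1]:b[3],b[0]:b[2]],(390,290),interpolation=cv2.INTER_CUBIC) for b in boxes]
    cv2.imwrite(f"pics/crop_{n}.png",np.hstack(cr))
    for nm,a in(("red",((0,150,60),(6,255,255),(172,150,60),(180,255,255))),("blue",((105,150,60),(125,255,255))),("orange",((8,170,120),(22,255,255)))):
        print(n,nm)
        for c,s in blobs(im,*a)[0]: print("  ",c,s)
E
```

```text
scene red
   [287.64  35.13] [ 264    0   45   65 1110]
   [285.   43.6] [283  41   5   5  10]
   [284.13  75.07] [255  60  57  29 726]
   [354.63 194.87] [350 188  10  14  98]
scene blue
   [ 34.37 198.16] [   0  154   81   90 3928]
   [393.78 202.55] [389 197  10  12  87]
   [263.75 277.32] [253 258  23  37 302]
   [171.55 316.62] [147 313  49   9 285]
scene orange
   [208.61  14.28] [198   0  29  27 193]
   [255.24  20.29] [248  17  15   8  58]
   [93.24 32.38] [ 51  19  86  32 699]
   [83.78 18.67] [81 18  6  3  9]
   [98.73 20.09] [96 19  6  3 11]
   [109.15  21.35] [106  19   7   6  20]
   [153.51  23.49] [145  21  20   6  39]
   [181.22  21.67] [178  20   7   4   9]
   [194.1  22.5] [192  20   5   5  10]
   [237.62  21.44] [233  20  11   4  16]
   [412.13  34.98] [354  21 116  33 924]
   [72.77 23.85] [71 22  5  4 13]
   [170.25  23.38] [168  23   5   2   8]
   [308.75  25.5 ] [306  23   7   6  16]
   [358.46  25.08] [350  22  19   6  50]
   [370.33  22.67] [368  22   5   3   9]
   [392.64  22.91] [391  22   4   3  11]
   [400.5   22.75] [399  22   4   3   8]
   [472.7   28.25
[... 16655 characters left out ...]
 370   7   5  10]
   [276.   372.73] [272 372   8   3  11]
top red
   [211.82 115.  ] [207 114  10   3  28]
   [144.5  131.08] [139 131  12   2  12]
   [121.36 133.91] [120 132   6   7  11]
   [172.89 193.44] [170 190   7   7  36]
   [281.89 252.44] [281 251   3   4   9]
top blue
   [305.37 106.47] [290 105  31   4 106]
   [245.27 133.27] [240 124  10  22  55]
   [460.62 193.42] [ 407  153  104   78 4354]
   [141.5  186.75] [139 185   6   5  20]
top orange
   [302.68 100.32] [289  98  32   4  40]
   [305.  98.] [301  98   9   1   9]
   [442.01 170.91] [436 166  13  11 109]
   [299.  202.2] [292 194  17  16  65]
   [341.65 250.52] [339 242   9  17  46]
   [353.46 250.5 ] [349 242   8  17  26]
```

View pics/crop_scene.png

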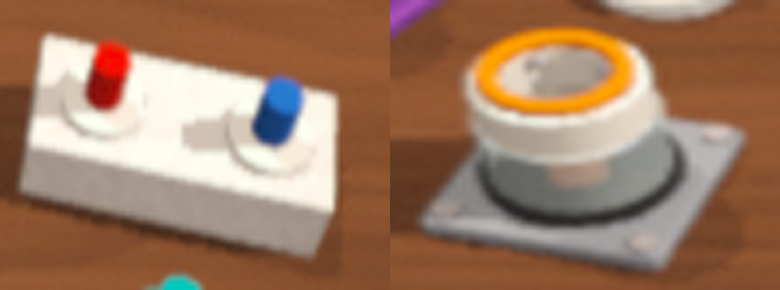

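View pics/crop_top.png

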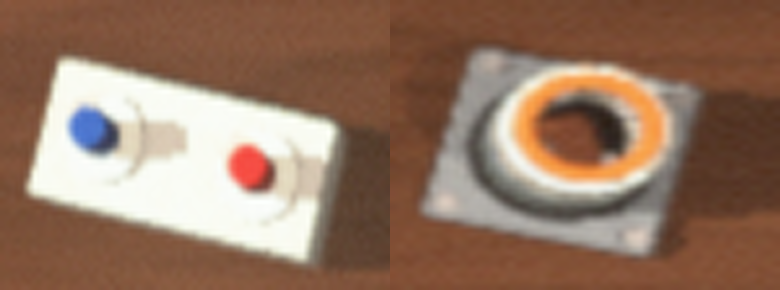

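```bash
python3 - <<'E'
from h import *
S=cv2.imread("pics/scene0.png");T=cv2.imread("pics/top0.png")
def soft(im,box,ch):
    x0,y0,x1,y1=box;c=cv2.resize(im[y0:y1,x0:x1],None,fx=8,fy=8,interpolation=cv2.INTER_CUBIC).astype(int)
    b,g,r_=c[...,0],c[...,1],c[...,2]
    k={"red":(r_-np.maximum(g,b)>70),"blue":(b-np.maximum(g,r_)>50),"or":((r_-b>110)&(r_>160))}[ch].astype(np.uint8)
    cs,_=cv2.findContours(k,cv2.RETR_EXTERNAL,cv2.CHAIN_APPROX_NONE);q=max(cs,key=cv2.contourArea)
    M=cv2.moments(q);f=lambda p:(np.array(p)+.5)/8-.5+[x0,y0]
    e=cv2.fitEllipse(cv2.convexHull(q))
    return f([M["m10"]/M["m00"],M["m01"]/M["m00"]]),f(e[0]),np.array(e[1])/8
red_s=soft(S,(340,180,368,210),"red");red_t=soft(T,(163,183,185,204),"red")
bl_s=soft(S,(382,190,410,216),"blue");bl_t=soft(T,(131,178,153,196),"blue")
js=soft(S,(186,160,222,190),"or");jt=soft(T,(285,185,317,220),"or")
for a in(red_s,red_t,bl_s,bl_t,js,jt):print([x.round(2) for x in a])
print("jar",onz("scene",js[1],.095),onz("top",jt[1],.095),tri(js[1],jt[1]))
for n,a,b in(("red",red_s,red_t),("blue",bl_s,bl_t)):
    print(n,onz("scene",a[0],.0605),onz("top",b[0],.070),tri(a[0],b[0]))
E
```

```text
[array([354.79, 194.52]), array([354.66, 194.46]), array([10.58, 15.81])]
[array([172.37, 193.27]), array([172.36, 193.29]), array([7.21, 8.03])]
[array([394.29, 201.95]), array([393.94, 202.16]), array([ 9.78, 13.75])]
[array([141.46, 186.56]), array([141.47, 186.55]), array([6.54, 6.8 ])]
[array([202.72, 174.01]), array([202.8, 174. ]), array([18.59, 23.27])]
[array([300.12, 201.49]), array([300.14, 201.5 ]), array([18.39, 19.02])]
jar [ 0.56521844 -0.19309447  0.095     ] [ 0.5655332  -0.19238391  0.095     ] (array([ 0.56552543, -0.19267306,  0.09534623]), np.float64(0.0006635906320234158))
red [0.58933338 0.16662991 0.0605    ] [0.59361188 0.16614109 0.07      ] (array([0.59411297, 0.16592469, 0.06662621]), np.float64(0.0019138893778349606))
blue [0.60877517 0.25533929 0.0605    ] [0.61313882 0.25465747 0.07      ] (array([0.61353313, 0.25420794, 0.06691948]), np.float64(0.002704522400317172))
```

```bash
python3 - <<'E'
from h import *
S=cv2.imread("pics/scene0.png");T=cv2.imread("pics/top0.png")
# rack white top corners
for n,im,box in(("scene",S,(325,178,420,240)),("top",T,(122,165,200,218))):
    x0,y0,x1,y1=box;c=cv2.resize(im[y0:y1,x0:x1],None,fx=8,fy=8,interpolation=cv2.INTER_CUBIC)
    for cx,cy,rad in ((.593,.166,.011),(.613,.2545,.011)):
        for z,col in((.075,(0,255,0)),(.045,(255,0,255))):
            P=np.array([proj(n,[cx+rr*np.cos(a),cy+rr*np.sin(a),z]) for rr in [rad if z>.06 else .023] for a in np.linspace(0,6.28,60)])
            cv2.polylines(c,[((P-[x0,y0]+.5)*8).astype(np.int32)],True,col,1)
    cv2.imwrite(f"pics/chk_{n}.png",c)
E
```

```text
(no output)
```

View pics/chk_scene.png

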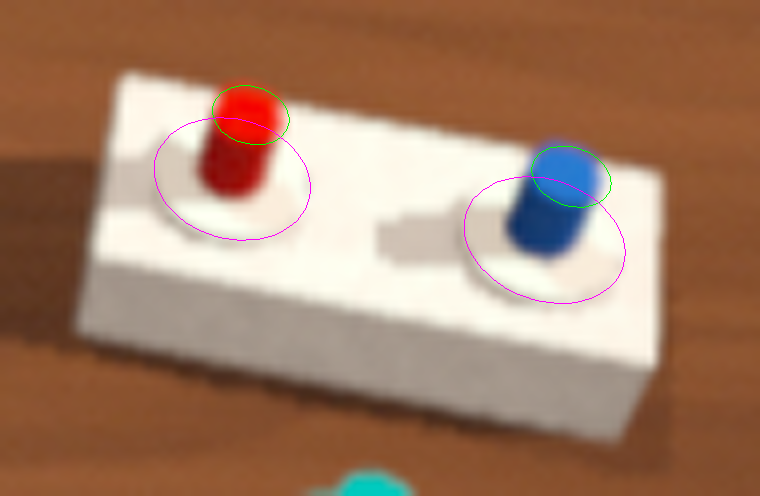

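View pics/chk_top.png

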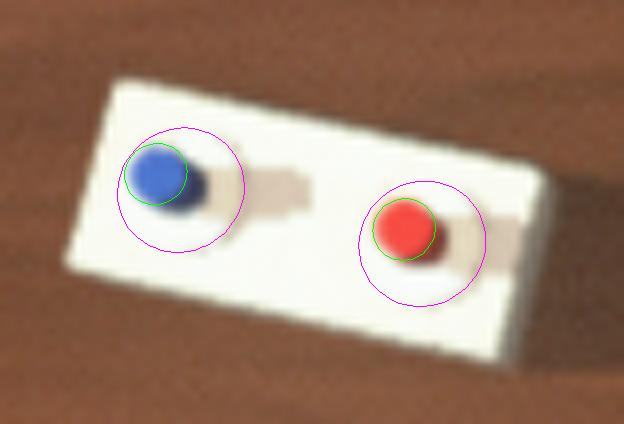

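```bash
cat >> h.py <<'E'
from scipy.spatial.transform import Rotation as Ro
def need(p,yaw):
    "yaw: world angle of tool x, deg"
    s=r.state();q=s["tool_rot"];R=Ro.from_quat([q[1],q[2],q[3],q[0]])
    a=np.radians(yaw);x=np.array([np.cos(a),np.sin(a),0]);y=np.array([0,0,-1.]);G=Ro.from_matrix(np.stack([x,y,np.cross(x,y)],1))
    d=R.inv().apply(np.array(p)-s["position"]);w=np.degrees((R.inv()*G).as_rotvec())
    print("t",round(s["time"],2),"pos",s["position"].round(4),"F",np.round(s["ft_force"],1),"M",np.round(s["ft_torque"],2),"open",round(s["opening"],3),"j7",s["joint_pos"][6].round(2))
    print("shift mm",(d*1000).round(1),"turn",w.round(2))
E
python3 -c "
from h import *
need([.593,.165,.2],-12.2)"
```

```text
t 0.1 pos [0.1942 0.6196 0.2426] F [-0.1  0.2  0.1] M [ 0.01 -0.03  0.01] open 1.007 j7 -0.04
shift mm [-314.4   43.3 -516.5] turn [ 0.1  84.8  -0.11]
```

{"op": "carry_out", "data": {"moves": [[1,-0.022,0,-0.036,0,6,0],[1,-0.044,0,-0.072,0,12,0],[1,-0.066,0,-0.108,0,18,0],[1,-0.088,0,-0.145,0,24,0],[1,-0.11,0,-0.181,0,30,0]]}}

```text
time: 0.6
position: [0.3349, 0.4588, 0.2426]
tool_rot: [-0.659, 0.66, 0.255, -0.256]
ft_force: [-0.0, 0.3, -0.2]
opening: 0.999
```

```bash
python3 -c "
from h import *
need([.593,.165,.2],-12.2)"
```

```text
t 0.6 pos [0.3349 0.4588 0.2426] F [-0.   0.3 -0.2] M [-0.02  0.03  0.01] open 0.999 j7 -0.17
shift mm [  -7.1   43.1 -390.9] turn [ 0.15 54.55 -0.1 ]
```

{"op": "carry_out", "data": {"moves": [[1,-0.001,0,-0.04,0,6,0],[1,-0.002,0,-0.08,0,12,0],[1,-0.003,0,-0.12,0,18,0],[1,-0.004,0,-0.16,0,24,0],[1,-0.004,0,-0.2,0,30,0]]}}

```text
time: 1.1
position: [0.4672, 0.3069, 0.2426]
tool_rot: [-0.702, 0.704, 0.074, -0.075]
ft_force: [1.0, -0.4, -0.1]
opening: 0.999
```

```bash
python3 -c "
from h import *
need([.593,.165,.2],-12.2)"
```

```text
t 1.1 pos [0.4672 0.3069 0.2426] F [ 1.  -0.4 -0.1] M [-0.06 -0.   -0.03] open 0.999 j7 -0.25
shift mm [  93.3   42.8 -165. ] turn [ 0.18 24.31 -0.1 ]
```

{"op": "carry_out", "data": {"moves": [[1,0.02,0.01,-0.035,0,6,0],[1,0.04,0.02,-0.07,0,12,0],[1,0.06,0.03,-0.105,0,18,0],[1,0.08,0.043,-0.14,0,24,0],[1,0.0933,0.043,-0.165,0.2,24.3,-0.1]]}}

```text
time: 1.6
position: [0.5932, 0.162, 0.1974]
tool_rot: [-0.702, 0.704, -0.078, 0.075]
ft_force: [-0.3, 0.2, 0.1]
opening: 1.003
```

{"op": "carry_out", "data": {"moves": [[1,0,0,0,0,0,0]]}}

```text
time: 1.7
position: [0.5954, 0.1563, 0.1969]
tool_rot: [-0.7, 0.705, -0.08, 0.079]
ft_force: [0.4, -1.4, 0.5]
opening: 0.998
```

```bash
python3 -c "
from h import *
need([.593,.165,.068],-12.2)
for n in('scene','top'): cv2.imwrite(f'pics/{n}1.png',vision.snapshot(n))"
```

```text
t 1.7 pos [0.5954 0.1563 0.1969] F [ 0.4 -1.4  0.5] M [-0.13  0.11 -0.03] open 0.998 j7 -0.27
shift mm [ -4.2 128.8   8.9] turn [ 0.41 -0.69 -0.04]
```

View pics/scene1.png

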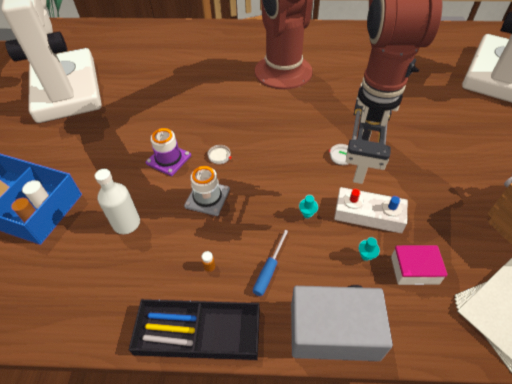

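{"op": "carry_out", "data": {"moves": [[1,-0.002,0.02,0.005,0,0,0],[1,-0.0042,0.04,0.0089,0.4,-0.7,0],[1,-0.0042,0.05,0.0089,0.4,-0.7,0],[1,-0.0042,0.05,0.0089,0.4,-0.7,0],[1,-0.0042,0.05,0.0089,0.4,-0.7,0]]}}

```text
time: 2.3
position: [0.5903, 0.1715, 0.1471]
tool_rot: [0.705, -0.702, 0.074, -0.071]
ft_force: [-0.6, 0.3, -0.0]
opening: 1.002
```

```bash
python3 -c "
from h import *
need([.593,.165,.073],-12.2)"
```

```text
t 2.3 pos [0.5903 0.1715 0.1471] F [-0.6  0.3 -0. ] M [-0.12  0.04 -0.04] open 1.002 j7 -0.25
shift mm [ 4.2 74.1 -6.1] turn [-0.19  0.42 -0.25]
```

{"op": "carry_out", "data": {"moves": [[1,0.0042,0.02,-0.0061,0,0.4,0],[1,0.0042,0.035,-0.0061,0,0.4,0],[1,0.0042,0.05,-0.0061,0,0.4,0],[1,0.0042,0.05,-0.0061,0,0.4,0],[1,0.0042,0.05,-0.0061,0,0.4,0]]}}

```text
time: 2.8
position: [0.5934, 0.1652, 0.0975]
tool_rot: [0.705, -0.702, 0.076, -0.074]
ft_force: [-0.1, -0.0, 0.2]
opening: 0.996
```

```bash
python3 -c "
from h import *
need([.593,.165,.073],-12.2);print(r.state()['qd'].round(3))
cv2.imwrite('pics/scene2.png',vision.snapshot('scene')[100:260,270:450].repeat(4,0).repeat(4,1))
cv2.imwrite('pics/top2.png',vision.snapshot('top')[130:260,90:250].repeat(4,0).repeat(4,1))
need([.593,.165,.073],-12.2)"
```

```text
t 2.8 pos [0.5934 0.1652 0.0975] F [-0.1 -0.   0.2] M [-0.11  0.01 -0.04] open 0.996 j7 -0.22
shift mm [-0.2 24.5 -0.3] turn [-0.21  0.04 -0.22]
[-0.002 -0.015  0.008 -0.012 -0.    -0.002 -0.   ]
t 2.9 pos [0.5938 0.1651 0.0981] F [-1.  -0.3 -0.3] M [-0.06  0.07  0.04] open 1.0 j7 -0.22
shift mm [-0.7 25.1 -0.4] turn [-0.25  0.04 -0.14]
```

View pics/scene2.png

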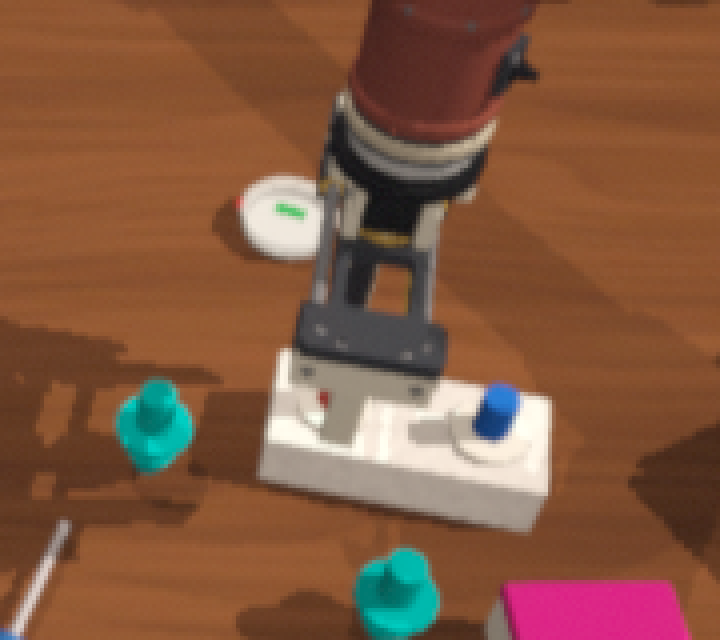

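View pics/top2.png

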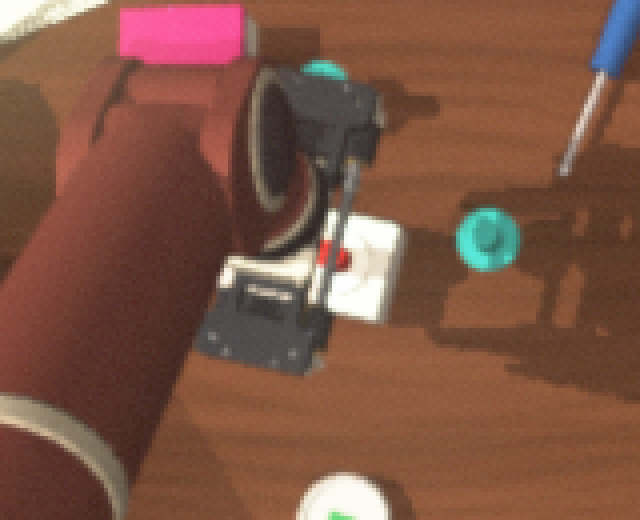

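```bash
python3 -c "
from h import *
a=np.radians(-12.2);x=np.array([np.cos(a),np.sin(a),0]);z=np.array([-x[1],x[0],0]);p=np.array([.5938,.1651,.0731])
for o in(.0465,.06):
  for w in(-.0075,.0075):
    print(o,w,(proj('scene',p+o*x+w*z)-[270,100])*4)
"
```

```text
0.0465 -0.0075 [320.1940164  430.56398587]
0.0465 0.0075 [347.06671094 435.7195461 ]
0.06 -0.0075 [317.71989061 449.45460931]
0.06 0.0075 [344.84639237 454.71532232]
```

```bash
python3 -c "
from h import *
i=cv2.imread('pics/scene2.png')[::4,::4][60:130,60:140]
cv2.imwrite('pics/z2.png',cv2.resize(i,None,fx=9,fy=8,interpolation=cv2.INTER_CUBIC))
"
```

```text
(no output)
```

View pics/z2.png

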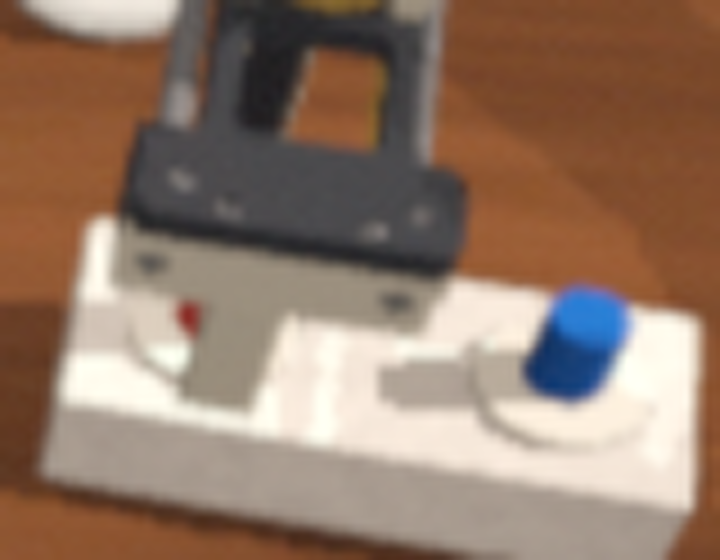

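{"op": "carry_out", "data": {"moves": [[1,-0.0006,0.012,0.0006,0,0,0],[1,-0.0006,0.02,0.0006,0,0,0],[1,-0.0006,0.025,0.0006,0,0,0],[1,-0.0006,0.025,0.0006,0,0,0],[1,-0.0006,0.025,0.0006,0,0,0]]}}

```text
time: 3.4
position: [0.5933, 0.1659, 0.0728]
tool_rot: [0.705, -0.702, 0.076, -0.074]
ft_force: [-0.2, 0.0, 0.9]
opening: 1.002
```

```bash
python3 -c "
from h import *
need([.593,.1645,.073],-12.2)"
```

```text
t 3.4 pos [0.5933 0.1659 0.0728] F [-0.2  0.   0.9] M [-0.01  0.08  0.03] open 1.002 j7 -0.21
shift mm [ 0.  -0.2 -1.4] turn [-0.23  0.03 -0.16]
```

{"op": "carry_out", "data": {"moves": [[0.5,0,0,-0.0014,-0.2,0,-0.2],[0.4,0,0,-0.0014,-0.2,0,-0.2],[0.35,0,0,-0.0014,-0.2,0,-0.2],[0.32,0,0,-0.0014,-0.2,0,-0.2],[0.3,0,0,-0.0014,-0.2,0,-0.2]], "squeeze": 15}}

```text
time: 3.9
position: [0.5931, 0.1646, 0.073]
tool_rot: [0.703, -0.703, 0.075, -0.075]
ft_force: [0.3, 0.1, 0.3]
opening: 0.622
```

{"op": "carry_out", "data": {"moves": [[0.27,0,0,0,0,0,0],[0.25,0,0,0,0,0,0],[0.2,0,0,0,0,0,0],[0.15,0,0,0,0,0,0],[0.1,0,0,0,0,0,0]], "squeeze": 15}}

```text
time: 4.4
position: [0.593, 0.1646, 0.0729]
tool_rot: [0.703, -0.703, 0.075, -0.075]
ft_force: [-0.2, -0.5, 0.6]
opening: 0.233
```

{"op": "carry_out", "data": {"moves": [[0,0,0,0,0,0,0],[0,0,0,0,0,0,0],[0,0,0,0,0,0,0],[0,0,0,0,0,0,0],[0,0,-0.005,0,0,0,0]], "squeeze": 55}}

```text
time: 4.9
position: [0.5923, 0.1645, 0.0773]
tool_rot: [-0.703, 0.703, -0.075, 0.075]
ft_force: [-0.5, 0.2, -1.2]
opening: 0.228
```

{"op": "carry_out", "data": {"moves": [[0,0,-0.015,0,0,0,0],[0,0,-0.03,0,0,0,0],[0,0,-0.045,0,0,0,0],[0,0,-0.06,0,0,0,0],[0,0,-0.06,0,0,0,0]]}}

```text
time: 5.4
position: [0.5944, 0.1647, 0.141]
tool_rot: [0.704, -0.702, 0.073, -0.077]
ft_force: [0.8, -0.3, -0.6]
opening: 0.225
```

{"op": "carry_out", "data": {"moves": [[0,0,-0.02,0,0,0,0],[0,0,-0.04,0,0,0,0],[0,0,-0.06,0,0,0,0],[0,0,-0.07,0,0,0,0],[0,0,-0.07,0,0,0,0]]}}

```text
time: 5.9
position: [0.5947, 0.1646, 0.2124]
tool_rot: [0.704, -0.702, 0.072, -0.078]
ft_force: [0.2, 0.6, -0.6]
opening: 0.229
```

```bash
python3 -c "
from h import *
need([.5655,-.193,.2],-12.2)
for n in('scene','top'): cv2.imwrite(f'pics/{n}3.png',vision.snapshot(n))"
```

```text
t 5.9 pos [0.5947 0.1646 0.2124] F [ 0.2  0.6 -0.6] M [-0.04  0.06 -0.02] open 0.229 j7 -0.27
shift mm [  46.8   11.3 -355.8] turn [-0.25  0.03  0.45]
```

View pics/scene3.png

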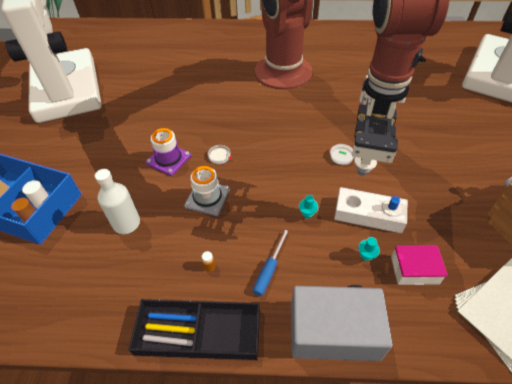

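View pics/top3.png

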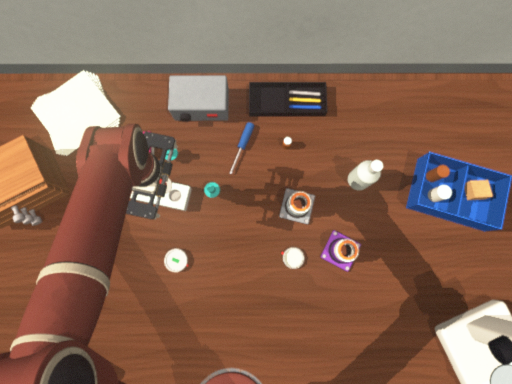

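{"op": "carry_out", "data": {"moves": [[0,0.003,0,-0.025,0,0,0],[0,0.008,0,-0.06,0,0,0],[0,0.013,0,-0.1,0,0,0.2],[0,0.018,0,-0.14,-0.2,0,0.4],[0,0.023,0,-0.18,-0.2,0,0.4]]}}

```text
time: 6.5
position: [0.5769, -0.0174, 0.2084]
tool_rot: [-0.703, 0.704, -0.077, 0.073]
ft_force: [0.4, 0.3, -1.4]
opening: 0.232
```

```bash
python3 -c "
from h import *
need([.5655,-.193,.2],-12.2)"
```

```text
t 6.5 pos [ 0.5769 -0.0174  0.2084] F [ 0.4  0.3 -1.4] M [-0.14  0.06 -0.  ] open 0.232 j7 0.03
shift mm [  25.8    8.5 -174. ] turn [ 0.1   0.06 -0.34]
```

{"op": "carry_out", "data": {"moves": [[0,0.006,0,-0.04,0,0,0],[0,0.012,0,-0.08,0,0,0],[0,0.018,0.003,-0.115,0,0,0],[0,0.022,0.006,-0.145,0,0,0],[0,0.0245,0.008,-0.162,0,0,0]]}}

```text
time: 7.0
position: [0.5649, -0.1846, 0.199]
tool_rot: [-0.702, 0.704, -0.08, 0.073]
ft_force: [-0.1, -0.0, -0.8]
opening: 0.226
```

{"op": "carry_out", "data": {"moves": [[0,0,0,0,0,0,0],[0,0,0,0,0,0,0],[0,0,0,0,0,0,0]]}}

```text
time: 7.3
position: [0.5652, -0.1824, 0.1983]
tool_rot: [-0.703, 0.703, -0.079, 0.072]
ft_force: [0.3, 0.5, -0.3]
opening: 0.226
```

```bash
python3 -c "
from h import *
need([.5655,-.193,.185],-12.2)"
```

```text
t 7.3 pos [ 0.5652 -0.1824  0.1983] F [ 0.3  0.5 -0.3] M [-0.05  0.02 -0.02] open 0.226 j7 0.31
shift mm [  2.7  13.3 -10.2] turn [ 0.12 -0.06 -0.58]
```

{"op": "carry_out", "data": {"moves": [[0,0.001,0.004,-0.003,0,0,-0.2],[0,0.002,0.008,-0.007,0,0,-0.6],[0,0.0027,0.0133,-0.0102,0.1,0,-0.6],[0,0.0027,0.0133,-0.0102,0.1,0,-0.6],[0,0.0027,0.0133,-0.0102,0.1,0,-0.6]]}}

```text
time: 7.8
position: [0.5653, -0.1931, 0.1848]
tool_rot: [-0.703, 0.703, -0.076, 0.076]
ft_force: [0.0, -0.2, -0.7]
opening: 0.23
```

```bash
python3 -c "
from h import *
need([.5655,-.193,.17],-12.2)
for n,b in(('scene',(140,100,270,220)),('top',(240,130,370,250))):
  i=vision.snapshot(n);cv2.imwrite(f'pics/{n}4.png',i)
  cv2.imwrite(f'pics/{n}4z.png',cv2.resize(i[b[1]:b[3],b[0]:b[2]],None,fx=5,fy=5,interpolation=cv2.INTER_CUBIC))
need([.5655,-.193,.17],-12.2)"
```

```text
t 7.8 pos [ 0.5653 -0.1931  0.1848] F [ 0.  -0.2 -0.7] M [-0.07  0.11 -0.05] open 0.23 j7 0.33
shift mm [ 0.1 14.8  0.2] turn [ 0.02 -0.08 -0.01]
t 7.9 pos [ 0.5657 -0.193   0.1851] F [-0.6 -0.2 -0.4] M [-0.06  0.07 -0.05] open 0.227 j7 0.33
shift mm [-0.2 15.1 -0.1] turn [ 0.02 -0.06  0.04]
```

View pics/scene4z.png

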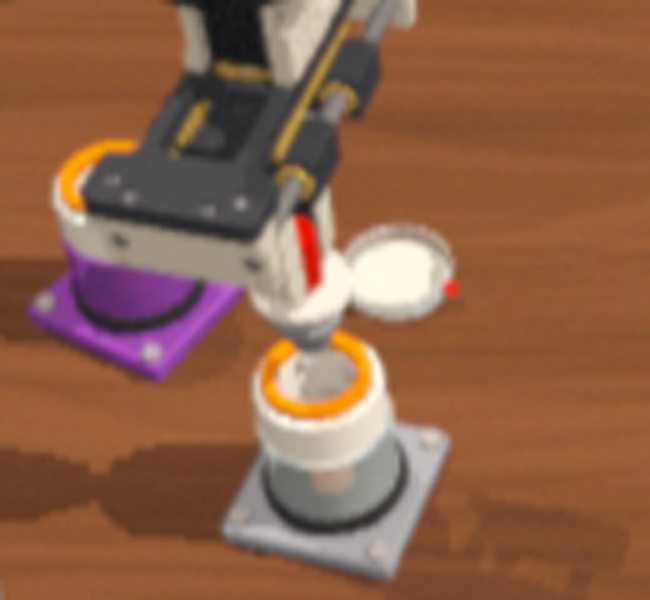

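View pics/top4z.png

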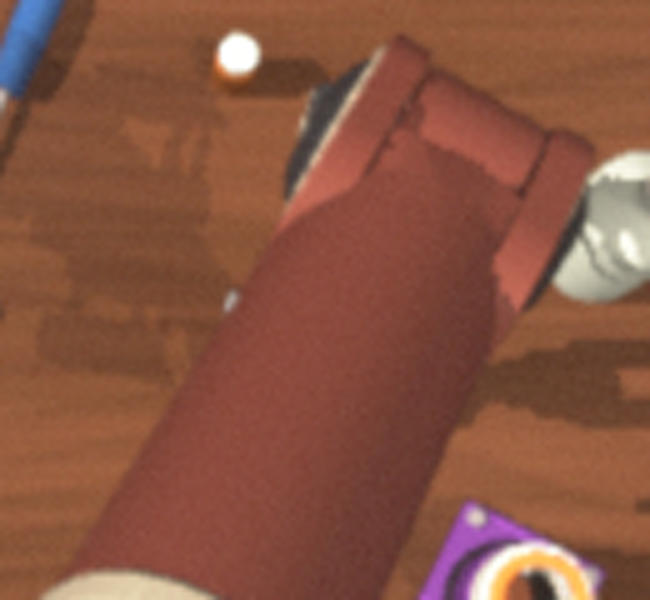

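```bash
python3 - <<'E'
from h import *
print("bottle cap",tri((103,176),(375,166)))
s=r.state();p=s["position"];x0,y0,x1,y1=140,120,240,200
i=cv2.resize(cv2.imread("pics/scene4.png")[y0:y1,x0:x1],None,fx=8,fy=7.5,interpolation=cv2.INTER_CUBIC)
def circ(c,rad,col):
    P=np.array([proj("scene",[c[0]+rad*np.cos(a),c[1]+rad*np.sin(a),c[2]]) for a in np.linspace(0,6.28,60)])
    cv2.polylines(i,[((P-[x0,y0]+.5)*[8,7.5]).astype(np.int32)],True,col,1)
q=[.5653,-.1931,.1848-.0325]
circ([q[0],q[1],q[2]+.0045],.023,(255,0,255));circ([q[0],q[1],q[2]-.0005],.023,(255,0,255));circ([q[0],q[1],q[2]-.0345],.0095,(0,255,0))
circ([q[0],q[1],q[2]+.0045],.011,(255,255,0))
circ([.5655,-.193,.095],.027,(255,0,0));circ([.5655,-.193,.095],.0195,(255,0,0))
cv2.imwrite("pics/chk4.png",i)
E
```

```text
bottle cap (array([ 0.64637416, -0.37974848,  0.17436763]), np.float64(0.002939705152997442))
```

View pics/chk4.png

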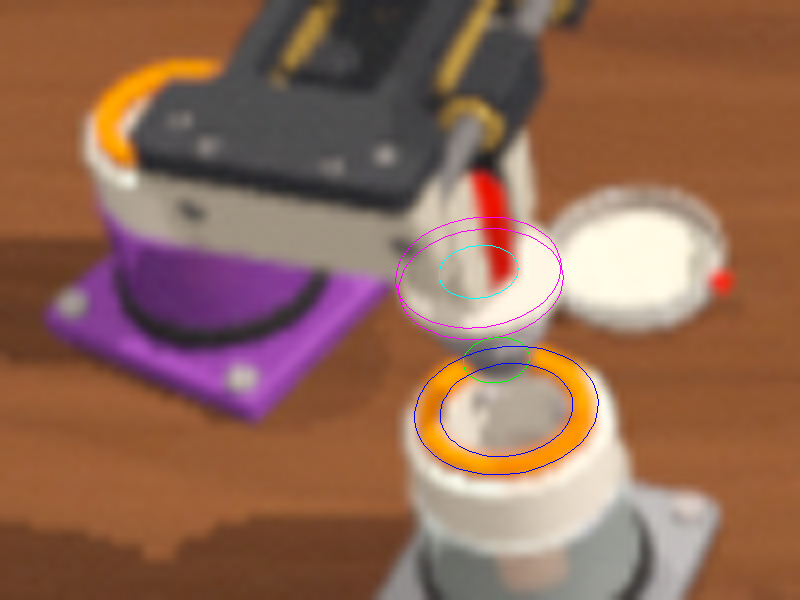

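{"op": "carry_out", "data": {"moves": [[0,0,0.006,0,0,0,0],[0,0,0.012,0,0,0,0],[0,0,0.018,0,0,0,0],[0,0,0.022,0,0,0,0],[0,0,0.022,0,0,0,0]]}}

```text
time: 8.4
position: [0.5651, -0.1927, 0.1621]
tool_rot: [0.703, -0.703, 0.076, -0.075]
ft_force: [-0.1, 0.3, -2.5]
opening: 0.224
```

```bash
python3 - <<'E'
from h import *
need([.5655,-.193,.145],-12.2)
x0,y0,x1,y1=140,120,240,200
s=r.state();p=s["position"]
i=cv2.resize(vision.snapshot("scene")[y0:y1,x0:x1],None,fx=8,fy=7.5,interpolation=cv2.INTER_CUBIC)
def circ(c,rad,col):
    P=np.array([proj("scene",[c[0]+rad*np.cos(a),c[1]+rad*np.sin(a),c[2]]) for a in np.linspace(0,6.28,60)])
    cv2.polylines(i,[((P-[x0,y0]+.5)*[8,7.5]).astype(np.int32)],True,col,1)
circ([p[0],p[1],p[2]-.0325-.0005],.023,(255,0,255))
circ([.5655,-.193,.095],.027,(255,0,0))
cv2.imwrite("pics/chk5.png",i)
E
```

```text
t 8.4 pos [ 0.5651 -0.1927  0.1621] F [-0.1  0.3 -2.5] M [-0.12  0.11  0.02] open 0.224 j7 0.34
shift mm [ 0.4 17.1 -0.2] turn [ 0.   -0.06 -0.07]
```

View pics/chk5.png

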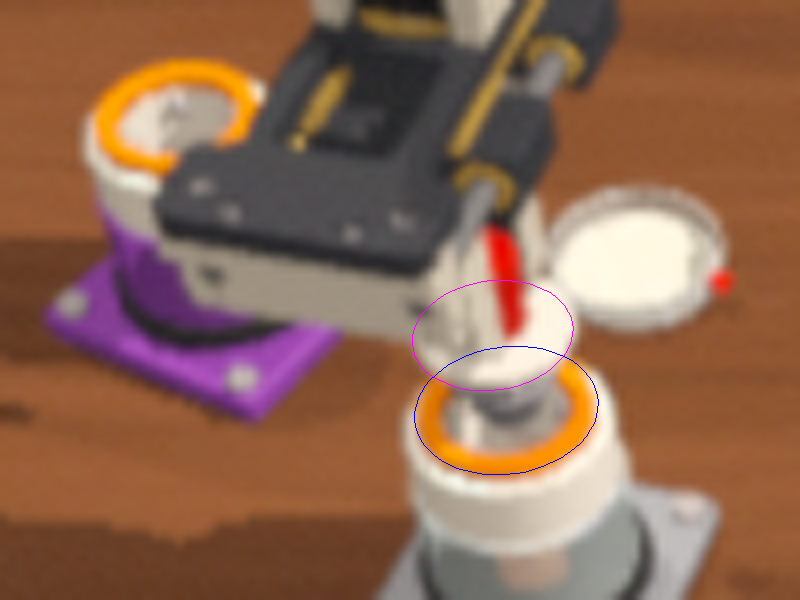

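{"op": "carry_out", "data": {"moves": [[0,0.0003,0.004,-0.0002,0,0,0],[0,0.0003,0.008,-0.0002,0,0,0],[0,0.0003,0.012,-0.0002,0,0,0],[0,0.0003,0.015,-0.0002,0,0,0],[0,0.0003,0.015,-0.0002,0,0,0]]}}

```text
time: 8.95
position: [0.5653, -0.193, 0.147]
tool_rot: [0.703, -0.703, 0.076, -0.075]
ft_force: [-0.9, -0.1, -1.6]
opening: 0.226
```

```bash
python3 -c "
from h import *
need([.5655,-.193,.138],-12.2)"
```

```text
t 8.95 pos [ 0.5653 -0.193   0.147 ] F [-0.9 -0.1 -1.6] M [-0.08  0.09  0.01] open 0.226 j7 0.35
shift mm [0.2 9.  0.1] turn [ 0.01 -0.06 -0.08]
```

{"op": "carry_out", "data": {"moves": [[0,0.0002,0.002,0,0,0,0],[0,0.0002,0.004,0,0,0,0],[0,0.0002,0.006,0,0,0,0],[0,0.0002,0.007,0,0,0,0],[0,0.0002,0.007,0,0,0,0]]}}

```text
time: 9.45
position: [0.5654, -0.193, 0.1398]
tool_rot: [0.703, -0.703, 0.076, -0.075]
ft_force: [0.1, -0.4, -0.2]
opening: 0.227
```

{"op": "carry_out", "data": {"moves": [[0,0,0.001,0,0,0,0],[0,0,0.002,0,0,0,0],[0,0,0.003,0,0,0,0]]}}

```text
time: 9.75
position: [0.5652, -0.1939, 0.1374]
tool_rot: [-0.703, 0.703, -0.076, 0.075]
ft_force: [-2.5, -0.8, 4.4]
opening: 0.226
```

```bash
python3 -c "
from h import *
need([.5655,-.193,.138],-12.2)"
```

```text
t 9.75 pos [ 0.5652 -0.1939  0.1374] F [-2.5 -0.8  4.4] M [-0.35  0.6   0.03] open 0.226 j7 0.36
shift mm [ 0.1 -0.6  0.9] turn [ 0.07 -0.08 -0.09]
```

{"op": "carry_out", "data": {"moves": [[0,-0.0005,0.0015,0.0005,0,0,0],[0,-0.0005,0.003,0.0005,0,0,0]]}}

```text
time: 9.95
position: [0.5651, -0.1943, 0.1361]
tool_rot: [-0.702, 0.704, -0.076, 0.076]
ft_force: [-2.7, 0.4, 9.9]
opening: 0.226
```

{"op": "carry_out", "data": {"moves": [[0,0,0.0015,0,0,0,0],[0,0,0.003,0,0,0,0]]}}

```text
time: 10.15
position: [0.5652, -0.1945, 0.1346]
tool_rot: [-0.702, 0.704, -0.076, 0.076]
ft_force: [-2.4, 1.1, 7.5]
opening: 0.228
```

```bash
python3 -c "
from h import *
need([.5655,-.193,.138],-12.2)"
```

```text
t 10.15 pos [ 0.5652 -0.1945  0.1346] F [-2.4  1.1  7.5] M [0.1  0.78 0.04] open 0.228 j7 0.36
shift mm [-0.  -3.4  1.5] turn [ 0.09 -0.14  0.07]
```

{"op": "carry_out", "data": {"moves": [[0,-0.0005,0.0015,0.0007,0,0,0],[0,-0.0005,0.003,0.0007,0,0,0]]}}

```text
time: 10.35
position: [0.5648, -0.1941, 0.1322]
tool_rot: [-0.702, 0.704, -0.075, 0.077]
ft_force: [-1.2, -2.1, 1.4]
opening: 0.226
```

{"op": "carry_out", "data": {"moves": [[0,0,0.001,0.0003,0,0,0],[0,0,0.002,0.0003,0,0,0]]}}

```text
time: 10.55
position: [0.5644, -0.1937, 0.1288]
tool_rot: [-0.702, 0.704, -0.076, 0.076]
ft_force: [1.1, -2.4, -6.3]
opening: 0.226
```

```bash
python3 -c "
from h import *
need([.5655,-.193,.124],-12.2)"
```

```text
t 10.55 pos [ 0.5644 -0.1937  0.1288] F [ 1.1 -2.4 -6.3] M [-0.49 -0.01 -0.01] open 0.226 j7 0.36
shift mm [0.9 4.8 0.9] turn [ 0.13 -0.16  0.03]
```

{"op": "carry_out", "data": {"moves": [[0,0.0004,0.002,0.0003,0,0,0],[0,0.0004,0.004,0.0003,0,0,0],[0,0.0004,0.005,0.0003,0,0,0]]}}

```text
time: 10.85
position: [0.5646, -0.1938, 0.1247]
tool_rot: [-0.702, 0.704, -0.076, 0.076]
ft_force: [-3.9, 0.0, 8.8]
opening: 0.225
```

```bash
python3 -c "
from h import *
need([.5655,-.193,.124],-12.2)"
```

```text
t 10.85 pos [ 0.5646 -0.1938  0.1247] F [-3.9  0.   8.8] M [-0.06  0.92  0.  ] open 0.225 j7 0.36
shift mm [0.7 0.7 1. ] turn [ 0.12 -0.17  0.01]
```

{"op": "carry_out", "data": {"moves": [[0,-0.0003,0.0015,0,0,0,0],[0,-0.0003,0.003,0,0,0,0],[0,-0.0003,0.003,0,0,0,0]]}}

```text
time: 11.15
position: [0.5646, -0.1938, 0.1235]
tool_rot: [-0.702, 0.703, -0.076, 0.077]
ft_force: [-3.8, 0.7, 10.9]
opening: 0.225
```

```bash
python3 -c "
from h import *
need([.5655,-.193,.124],-12.2)"
```

```text
t 11.15 pos [ 0.5646 -0.1938  0.1235] F [-3.8  0.7 10.9] M [ 0.1   0.97 -0.01] open 0.225 j7 0.36
shift mm [ 0.7 -0.5  1. ] turn [ 0.07 -0.18  0.07]
```

{"op": "carry_out", "data": {"moves": [[0,-0.0004,0.002,0,0,0,0],[0,-0.0004,0.0045,0,0,0,0],[0,-0.0004,0.0045,0,0,0,0],[0,-0.0004,0.0045,0,0,0,0]]}}

```text
time: 11.55
position: [0.5646, -0.1939, 0.1228]
tool_rot: [-0.703, 0.703, -0.075, 0.077]
ft_force: [-6.5, 1.0, 19.0]
opening: 0.225
```

```bash
python3 -c "
from h import *
need([.5655,-.193,.124],-12.2)
i=vision.snapshot('scene');cv2.imwrite('pics/scene6.png',i)
cv2.imwrite('pics/z6.png',cv2.resize(i[120:240,140:260],None,fx=5,fy=5,interpolation=cv2.INTER_CUBIC))
need([.5655,-.193,.124],-12.2)"
```

```text
t 11.55 pos [ 0.5646 -0.1939  0.1228] F [-6.5  1.  19. ] M [0.35 1.57 0.07] open 0.225 j7 0.37
shift mm [ 0.7 -1.2  1. ] turn [-0.   -0.18  0.18]
t 11.6 pos [ 0.5646 -0.1938  0.1227] F [-5.5  2.4 19.3] M [0.38 1.55 0.04] open 0.226 j7 0.37
shift mm [ 0.7 -1.2  1. ] turn [-0.   -0.18  0.17]
```

View pics/z6.png

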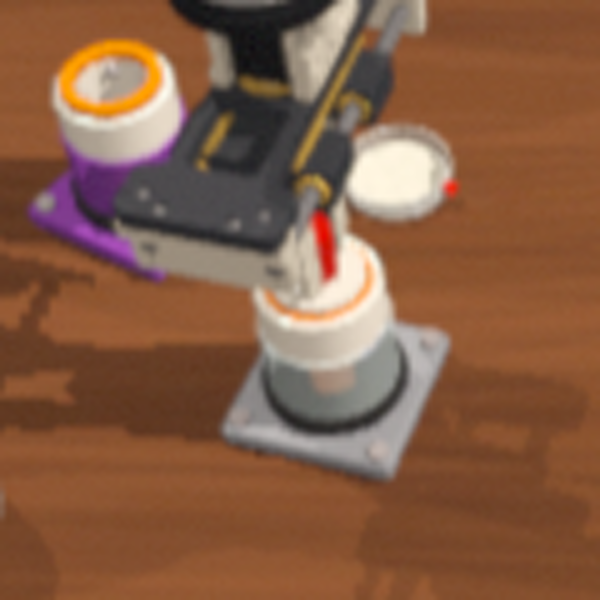

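View pics/scene6.png

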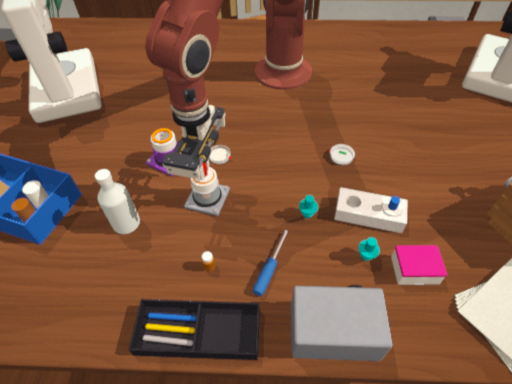

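```bash
python3 -c "
from h import *
need([.5655,-.193,.124],-12.2)
job.sign_off()"
```

```text
t 11.6 pos [ 0.5646 -0.1938  0.1227] F [-5.5  2.4 19.3] M [0.38 1.55 0.04] open 0.226 j7 0.37
shift mm [ 0.7 -1.2  1. ] turn [-0.   -0.18  0.17]
the job is handed in; nothing more can be done
```

I took the red-knobbed stopper out of the rack and pressed it into the grey-plate jar. The gripper is still holding it down, and I handed the job in at 11.6 s.

- **Snap:** the push peaked at about 10 N, then dropped to −6 N as the catch drew the stopper in.
- **Ring:** the tool went down about 5 mm past the estimated ring contact. The final push is 19 N, above the 13 N needed for full compression, so the ring should be on its hard stop.
- **Last picture:** the flange is seated on the jar with only a thin orange rim showing. By eye, nothing else had moved, including the blue-knobbed stopper and both look-alikes.

**Small disagreements:**
- A side force of about 6 N remains at the wrist. The stopper settled about 1 mm from where I had measured the jar centre.
- In the scene camera, the finger appeared about 2 mm to the side of its computed position. That is within the stated calibration.
- I could not check the fit from the top camera, because the arm blocked its view of the jar.

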